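Check the plaster mould and snap its nipple cap home

ROBOT

A 6-joint arm with a two-finger parallel gripper is mounted at the origin on the work surface. World frame = base frame: x ahead of the robot, y to its left, z up, the work surface at z = 0. Lengths are in mm, angles in degrees, forces in N, time in s.
With the tool pointing down it reaches from about 350 to 725 mm from the base axis. Payload 6 kg.
Tool frame: the origin (TCP) lies midway between the tips of the shut fingers; the grasp point (between the pads) lies 19 mm behind it; z points along the fingers, y is the direction in which the jaws open and shut (so a half turn about z gives the same grasp; the last joint's range is limited). The gripper opens to 85 mm and grips with 20 to 120 N. Pads are 22 mm wide; open, the fingers measure 114 mm over their backs; the gripper's body (76 mm by 85 mm) begins 54 mm behind the grasp point. The pads swing forward as they close: fully open they stand 13 mm farther back than shut.
Start: joints at [85.411, 2.303, 4.859, 0, -92.561, -19.12], TCP at [241.227, 549.348, 231.261] pointing down, gripper open.
Joint ranges: [-146.85, 146.85], [-73.84, 115.35], [-62.03, 85.46], [-188.31, 113.3], [-161.28, -10.13], [-171.36, 171.36]. Speed limits (degrees/s): [147.25, 147.25, 172.46, 180, 180, 180].

INTERFACE

Orientations are given as a 3x3 rotation matrix whose columns are the frame's x, y, z axes.
In Python, from bench import r, capture, get_calibration, ticket gives the robot as it stands. The module is installed in compiled form; this text tells all that it offers.
- The arm moves only by the tool drive_tool, never from a script. Its argument "steps" is a list of rows, each a list of 6 numbers: the shift along the tool's x, y, z in units of 200 mm (1.0 is 200 mm), then the turn, a rotation vector about the tool's x, y, z in units of 30 degrees (1.0 is 30 degrees). In form: [[x, y, z, wx, wy, wz], ...]. A call has 1 to 20 rows; each row is the pose to reach, as a shift and turn from the pose commanded when the call began, along the tool's axes at that moment; what a row does not reach only later rows make up. A row lasts 1/12 s, in which the tool goes at most 41.7 mm and 7.16 degrees, less where a joint would pass 70% of its speed; a pose out of reach is approached as far as the arm can. A call with a number of a shift or a turn outside -1 to 1 is refused whole. A call with a gripper value outside its range is refused whole. "gripper" is the gripper's target within -1 to 1 (fully open at 1, half-way at 0, shut at -1), set as the call begins (left out, the last holds). The fingers move at their own pace and stop on an object; "squeeze" is the grip in N (left out, the last holds). Time passes only in rows, so rows that repeat a pose let the fingers close. It gives the time, the measured TCP pose, the force and the opening at its end, in the units of the state.
- r.sense(): the state, without advancing time (a new reading comes with each control period).
- capture(name): name is "scene" or "top"; returns the picture (384x512x3 uint8, red, green, blue); there is no depth.
- get_calibration(name): a dict with "fx", "fy", "cx", "cy" (pixels), "dist" ([k1, k2, p1, p2, k3] as OpenCV has them; the pictures are not rectified), "R" (3x3) and "t" (3): a world point X has camera coordinates R X + t. Camera axes: x right, y down, z forward; pixel columns grow to the right and rows downward; lengths in mm; the calibration is good to about 2 mm. A picture is of the moment at which its call begins. get_calibration takes no time and is no camera call.
- ticket.close_job(): hands the job in, once; it reports no verdict.
The state is a dict: "clock": time; "joint_positions": joint angles; "joint_vel": joint speeds; "joint_efforts": joint torques, N m; "tcp_pos": TCP position; "tool_rot": TCP orientation; "ft_force": force on the tool from outside, world axes, zero at the start; "wrist_torque": the same for the moment, N m; "grip_width": opening from 0.0 (shut) to 1.0 (fully open).
Only numpy, scipy, OpenCV 4.12 (cv2) and the standard library are available. Lean on these libraries where they do the work, as an engineer would, in place of code of your own. Each camera call takes 0.05 s, during which the arm holds its last target.

TASK

Take the stick thermometer out of its stand, point it straight down at the middle of the steel ring on top of the plaster mould with its lower end about 6 cm above it, hold it steady there for two seconds, and put it back upright in its stand. Then take the wide cap, push it onto the mould's nipple until it clicks, and keep pressing after the click so that it is fully home with the spring pin inside pushed right down. Finish while still holding the cap and pressing it down, and leave the small cap, the pot model and the bottle alone.

Things in the scene. Friction and masses are not known exactly. Their poses are not given: they have to be found in the camera images.
- mould: White plaster casting mould: a block 110 mm (x) by 190 mm (y) by 60 mm high, fixed to the bench at any yaw, with two dark steel bands around it. Origin: centre of its underside. On its top stand the grey nipple (at y = +60 mm) and, near the other end, a flush steel ring (at y = -58 mm).
- nipple_top (a point): Centre of the flat top of the nipple, 94 mm above the bench; z up. The nipple is a grey plastic stud 22 mm in diameter standing 34 mm above the mould, its top edge bevelled to 14 mm diameter over the last 5 mm. Four round spring-loaded steel catches stand 3.5 mm proud of its sides, 24 mm above the mould. A brass pin 7 mm thick stands 4 mm above the flat top.
- vent_pin (a joint): The spring-loaded brass pin in the top of the nipple: 0 = up (4 mm proud), grows as it is pushed down, 0.004 m = level with the nipple's top. The spring needs 4 N to start and 10 N at 4 mm.
- patch (a point): Centre of the flat steel ring (38 mm outside, 28 mm inside diameter) on the mould's top, 60 mm above the bench: the place the thermometer is to look at.
- thermometer: Grey stick thermometer, a round rod 26 mm in diameter and 150 mm long, about 90 g, standing upright in its stand. Origin: centre of its lower end face, which is the sensor (black rim); z runs up along the rod. It looks along its own -z. Grip it near its upper end.
- aim_point (a point): The point on the thermometer's line of sight 60 mm beyond (below) its sensor end, moving with the thermometer: it is to lie on the centre of the steel ring.
- stand: Wooden stand of the thermometer, fixed: a round foot 84 mm in diameter with an upright cup, 60 mm high in all, 48 mm outside and 36 mm inside diameter, open at the top; its inner floor is 6 mm above the bench. Origin: centre of the underside.
- cap: The wide white ribbed snap cap, 40 mm in diameter and 46 mm high, about 35 g, standing mouth down on the bench. Origin: centre of its lower (open) end; z up. Hollow for the lower 20 mm, solid above; gripped around its sides anywhere. Its mouth is a lip of 24.4 mm inner diameter, which fits over the 22 mm nipple.
- cap_top (a point): Centre of the wide cap's top face, 46 mm above its mouth. Heights above nipple_top as the cap is pushed on: 46 mm when its mouth is level with the nipple's top, about 40 where it meets the catches, click at about 34 after a peak of 10 to 13 N, then it stands on the pin at about 29; fully home at 26, where 10 N or more must keep it.
- small_cap: A narrower cap of the same kind, 28 mm in diameter, 46 mm high; it does not fit this nipple. Leave alone. Origin: centre of its lower end.
- pot_model: Turned plaster model of a pot, 80 mm wide, 90 mm high. Leave alone. Origin: centre of its underside.
- slip_bottle: White plastic bottle with a grey cap, 60 mm wide, 150 mm high. Leave alone. Origin: centre of its underside.
There are look-alikes about, which are no part of the job. Leave any yellow look-alike of the cap alone.

How it is judged (in metres and radians):
On the way, in this order (a step that is already met when the one before it is completed fails the run):
1. thermometer held still in the fingers, pointing down at the ring's centre from about 6 cm, for over a second (horizontal distance between aim_point and patch below 0.014 m and z of aim_point in the frame of patch between -0.025 and 0.025 m and angle between thermometer's own z axis and vertical below 0.2 rad and linear speed of thermometer below 0.03 m/s and contact force between thermometer and the fingers above 0.5 N), for 1.2 s.
2. thermometer standing upright in its stand again, let go (horizontal distance between thermometer and stand below 0.012 m and z of thermometer in the frame of stand below 0.014 m and angle between thermometer's own z axis and vertical below 0.25 rad and contact force between thermometer and the arm below 0.2 N and linear speed of thermometer below 0.03 m/s), for 0.2 s.
3. the wide cap has clicked over the catches of the nipple (horizontal distance between cap and nipple_top below 0.004 m and angle between the z axis of cap and the z axis of mould, either way round below 0.12 rad and z of cap in the frame of nipple_top below -0.014 m), for 0.1 s.
At the end, for the whole second after the job is handed in: Wide cap on the nipple (4 mm, 0.12 rad), at least 18.5 mm down over its top, still, pin held down 3 mm or more, fingers pressing or holding the cap with over 3 N; thermometer upright and untouched in its stand (12 mm of the axis, 8 mm of the cup floor) (horizontal distance between cap and nipple_top below 0.004 m and angle between the z axis of cap and the z axis of mould, either way round below 0.12 rad and z of cap in the frame of nipple_top below -0.0185 m and value of joint vent_pin above 0.003 m and contact force between cap and the fingers above 3 N and linear speed of cap below 0.02 m/s and horizontal distance between thermometer and stand below 0.012 m and z of thermometer in the frame of stand below 0.014 m and angle between thermometer's own z axis and vertical below 0.25 rad and contact force between thermometer and the arm below 0.2 N); the arm keeps its last pose, push and grip.
It fails at once if the small cap, pot model or bottle is shifted by over 30 mm or tipped over (distance of any of small_cap, pot_model, slip_bottle from where it was at the start of the episode above 0.03 m or angle between any of small_cap, pot_model, slip_bottle's own z axis and vertical above 0.5 rad).
It also fails if it takes over 67 s, if anything falls off the work surface, if the arm or the gripper's body presses on something with over 40 N, if the wrist force passes 120 N, or if a joint passes its speed limit or range.

## Working session

There is one attempt and no reset: what is moved stays moved. The work goes in short steps, Python scripts to look and compute and a tool call to move; the robot and the scene stay as the last step left them, time stands still between calls to the robot, and variables do not carry over. Pictures are saved under pics/ and viewed, and the job is handed in when it is done.

Besides the shell and the picture viewer there is one more tool, called by a JSON object that holds its "method" and its "body". drive_tool: Moves the arm, as the interface text tells. Shifts and turns lie within -1 to 1; 1 stands for 200 mm of shift or 30 degrees of turn. Its arguments: {"type":"object","properties":{"steps":{"type":"array","items":{"type":"array","items":{"type":"number"}}},"gripper":{"type":"number"},"squeeze":{"type":"number"}},"required":["steps"]}

```bash
mkdir -p pics
python3 - <<'E'
from bench import r,capture,get_calibration
import cv2,numpy as np
for n in("scene","top"):
    im=capture(n); cv2.imwrite(f"pics/{n}0.png",im[:,:,::-1])
    c=get_calibration(n); print(n,{k:np.round(v,4).tolist() for k,v in c.items()})
    print("campos",-np.array(c["R"]).T@np.array(c["t"]))
s=r.sense(); print(s)
E
```

```text
scene {'fx': 451.4908, 'fy': 451.4908, 'cx': 241.6491, 'cy': 188.6688, 'dist': [-0.0139, 0.0, 0.0, 0.0, 0.0], 'R': [[-0.1078, 0.9941, -0.0097], [0.6858, 0.0673, -0.7247], [-0.7198, -0.0848, -0.689]], 't': [69.4545, -343.9316, 1639.1071]}
campos [1423.12491633   93.03535114  880.8205152 ]
top {'fx': 406.6109, 'fy': 406.6109, 'cx': 250.8883, 'cy': 189.8782, 'dist': [-0.0576, 0.0, 0.0, 0.0, 0.0], 'R': [[-0.0236, -0.9996, -0.0174], [-0.9965, 0.0249, -0.0799], [0.0803, 0.0154, -0.9967]], 't': [24.6961, 547.041, 992.3235]}
campos [ 466.04238993   -4.24722161 1033.12931897]
{'clock': 0.1, 'joint_positions': array([ 8.54100139e+01,  2.33658435e+00,  4.80921739e+00, -2.50698068e-02,
       -9.25609621e+01, -1.91199869e+01]), 'joint_vel': array([ 0.04635129, -0.06702179,  0.12094949,  0.14205269,  0.00544771,
        0.05797723]), 'joint_efforts': array([-5.36694963e-03, -3.69340754e+01,  3.48279727e+01,  6.95202649e+00,
       -4.61553471e-03, -5.40069003e-07]), 'tcp_pos': array([241.06544153, 549.12945462, 230.37066185]), 'tool_rot': array([[ 9.15600367e-01, -4.02089113e-01, -5.59080716e-04],
       [-4.02089491e-01, -9.15599140e-01, -1.50171146e-03],
       [ 9.19280066e-05,  1.59976804e-03, -9.99998716e-01]]), 'ft_force': array([-0.33957064,  0.41783214,  0.7699087 ]), 'wrist_torque': array([-0.05852186,  0.00630162,  0.01706974]), 'grip_width': 0.9991072035121842}
```

View pics/scene0.png

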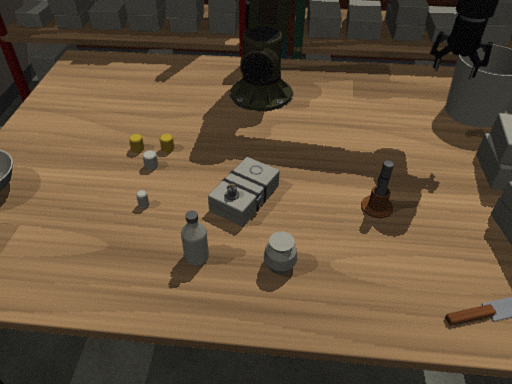

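View pics/top0.png

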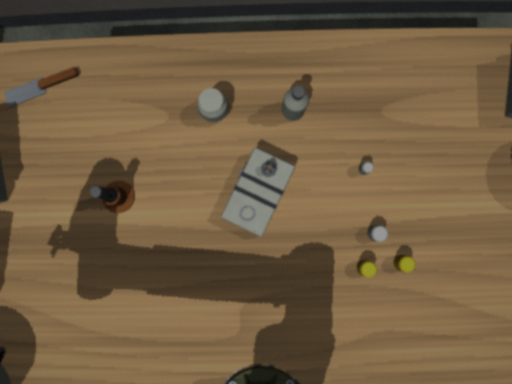

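```bash
cat > h.py <<'E'
import cv2,numpy as np
from bench import get_calibration
def ray(n,uv):
    c=get_calibration(n);K=np.array([[c["fx"],0,c["cx"]],[0,c["fy"],c["cy"]],[0,0,1.]])
    p=cv2.undistortPoints(np.array([[uv]],float),K,np.array(c["dist"],float))[0,0]
    R=np.array(c["R"]);d=R.T@np.array([*p,1.]);o=-R.T@np.array(c["t"])
    return o,d/np.linalg.norm(d)
def plane(n,uv,z):
    o,d=ray(n,uv);return o+d*(z-o[2])/d[2]
def tri(a,b):
    o1,d1=ray("scene",a);o2,d2=ray("top",b)
    A=np.stack([d1,-d2],1);s=np.linalg.lstsq(A,o2-o1,rcond=None)[0]
    p,q=o1+d1*s[0],o2+d2*s[1];return (p+q)/2,np.linalg.norm(p-q)
def proj(n,X):
    c=get_calibration(n);K=np.array([[c["fx"],0,c["cx"]],[0,c["fy"],c["cy"]],[0,0,1.]])
    return cv2.projectPoints(np.array([X],float),cv2.Rodrigues(np.array(c["R"]))[0],np.array(c["t"],float),K,np.array(c["dist"],float))[0].reshape(2)
def crop(src,dst,x0,y0,x1,y1,s):
    im=cv2.imread(src)[y0:y1,x0:x1];im=cv2.resize(im,None,fx=s,fy=s,interpolation=cv2.INTER_CUBIC)
    im=cv2.convertScaleAbs(im,alpha=1.5)
    for x in range((x0//10+1)*10,x1,10):
        cv2.putText(im,str(x),((x-x0)*s,8),0,.3,(0,0,255));cv2.line(im,((x-x0)*s,10),((x-x0)*s,15),(0,0,255))
    for y in range((y0//10+1)*10,y1,10):
        cv2.putText(im,str(y),(0,(y-y0)*s+3),0,.3,(0,0,255));cv2.line(im,(20,(y-y0)*s),(25,(y-y0)*s),(0,0,255))
    cv2.imwrite(dst,im)
E
python3 - <<'E'
from h import *
t,s="pics/top0.png","pics/scene0.png"
crop(t,"pics/a.png",345,150,425,285,4)
crop(s,"pics/b.png",120,125,190,215,6)
crop(t,"pics/c.png",75,165,145,225,8)
crop(s,"pics/d.png",350,150,405,225,8)
crop(t,"pics/e.png",215,135,305,240,5)
a=[cv2.imread(f"pics/{k}.png") for k in "abcde"]
def hs(l):
    H=max(i.shape[0] for i in l);return np.hstack([cv2.copyMakeBorder(i,0,H-i.shape[0],0,5,0) for i in l])
for n,l in(("m1",[a[0],a[1]]),("m2",[a[2]]),("m3",[a[3]]),("m4",[a[4]])):
    o=hs(l);print(o.shape);cv2.imwrite(f"pics/{n}.png",o)
E
```

```text
(540, 750, 3)
(480, 565, 3)
(600, 445, 3)
(525, 455, 3)
```

View pics/m1.png

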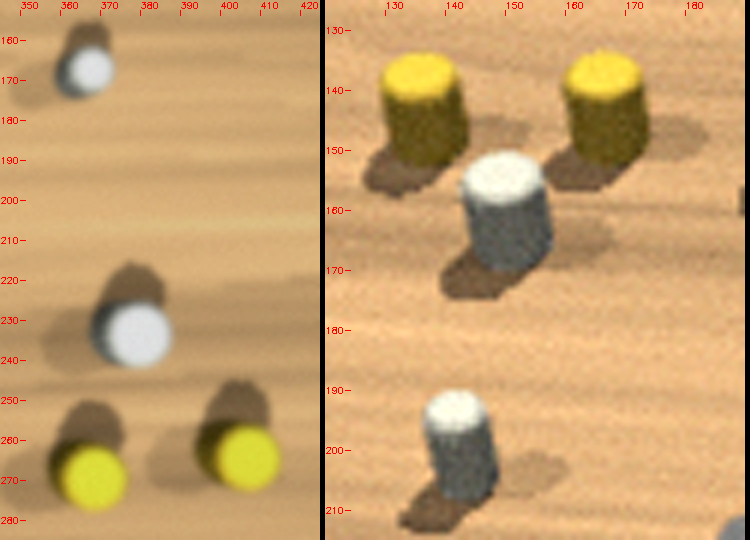

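View pics/m2.png

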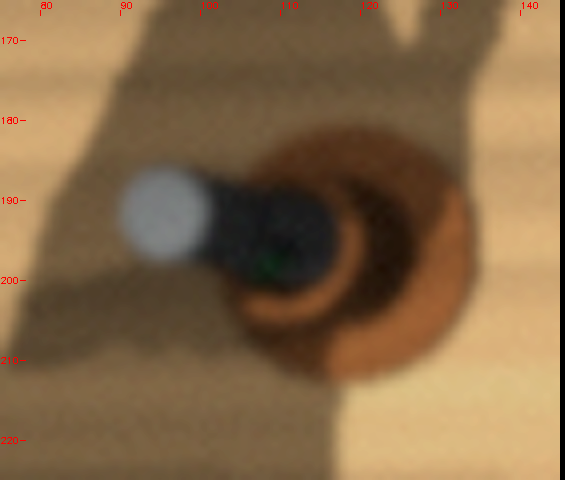

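View pics/m3.png

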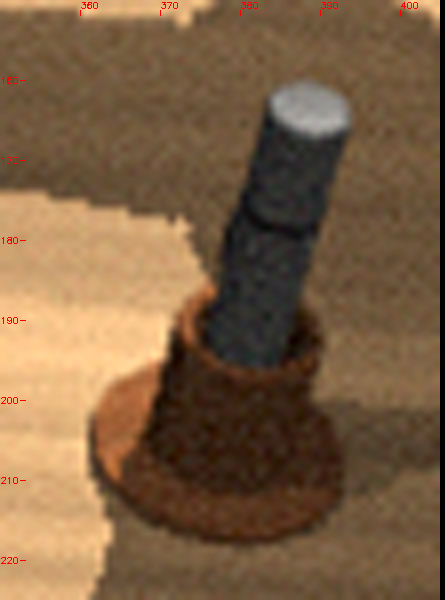

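View pics/m4.png

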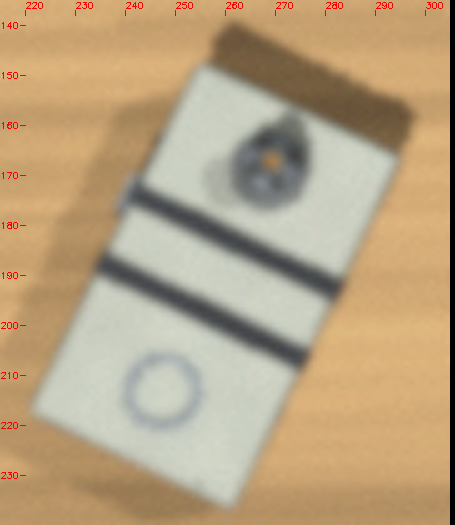

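The top view shows the candidates. The white cap at (379,233) is about 16 px wide, the white one at (366,168) about 10 px, and two are yellow, at (367,269) and (406,264). The white 16 px one is the wide cap, because it is 40 mm across at about 0.4 px/mm. The small cap is 28 mm, and the yellow ones are decoys. The thermometer's top is at top (95,192) / scene (388,164), the ring at top (247,213), and the nipple pin at top (269,167).

Run:
```python
from h import *
T=cv2.imread("pics/top0.png").astype(int);S=cv2.imread("pics/scene0.png").astype(int)
def cen(I,x0,y0,x1,y1,f):
    m=np.zeros(I.shape[:2],np.uint8);m[y0:y1,x0:x1]=f(I[y0:y1,x0:x1])
    n,l,st,c=cv2.connectedComponentsWithStats(m)
    i=1+np.argmax(st[1:,4]);
    (cx,cy),ax,an=cv2.fitEllipse(max(cv2.findContours((l==i).astype(np.uint8),0,1)[0],key=len))
    return c[i],st[i].tolist(),(round(cx,1),round(cy,1))
br=lambda t:(lambda p:(p.min(2)>t))
capT=cen(T,365,220,392,245,br(115));capS=cen(S,138,146,162,175,br(115))
smT=cen(T,355,158,378,178,br(115));smS=cen(S,132,186,152,212,br(115))
thT=cen(T,85,180,105,202,br(70));thS=cen(S,378,155,400,172,br(85))
for n,a,b,z in(("cap",capS,capT,46),("small",smS,smT,46),("th",thS,thT,156)):
    print(n,a,b);print("  tri",*tri(a[0],b[0]),"planeT",plane("top",b[0],z),"planeS",plane("scene",a[0],z))
# mould block top: corners in top
blk=cen(T,215,140,305,240,lambda p:((p.min(2)>75)&((p[...,2]-p[...,0])<32)))
print("blk",blk)
m=((T.min(2)>75)&((T[...,2]-T[...,0])<32)).astype(np.uint8);q=np.zeros_like(m);q[140:240,218:302]=m[140:240,218:302]
q=cv2.morphologyEx(q,cv2.MORPH_CLOSE,np.ones((9,9)))
cs=max(cv2.findContours(q,0,1)[0],key=cv2.contourArea);rc=cv2.minAreaRect(cs);bp=cv2.boxPoints(rc);print(rc)
W=[plane("top",p,60) for p in bp]
for p,w in zip(bp,W):print(p,w)
print([np.linalg.norm(W[i]-W[i-1]) for i in range(4)],np.mean(W,0))
cv2.imwrite("pics/mk.png",q*255)
for uv in [(247.0,213.0)]:print("ring",plane("top",uv,60))
print("pin",plane("top",(269.3,166.8),98))
```

```text
cap (array([149.15  , 153.8625]), [143, 150, 13, 9, 80], (149.2, 153.9)) (array([379.57738095, 233.57738095]), [373, 227, 14, 14, 168], (379.6, 233.6))
  tri [ 431.73198065 -296.03980732   47.34110889] 2.1145843283227994 planeT [ 431.82185386 -297.53057382   46.        ] planeS [ 430.33965236 -295.52228551   46.        ]
small (array([141.08, 192.96]), [137, 190, 9, 7, 50], (141.0, 193.0)) (array([368., 167.]), [364, 163, 9, 9, 69], (368.0, 167.0))
  tri [ 594.27357411 -275.6222548    46.631161  ] 1.992891919240176 planeT [ 594.53066938 -276.82006641   46.        ] planeS [ 593.78550652 -274.83088431   46.        ]
th (array([388.23684211, 163.21052632]), [384, 161, 9, 6, 38], (388.2, 163.2)) (array([ 94.8630137 , 191.43835616]), [91, 187, 9, 10, 73], (94.9, 191.4))
  tri [541.73715417 352.8097554  157.09625539] 1.9677320325824634 planeT [541.83223522 352.19381309 156.        ] planeS [539.92102134 354.24934365 156.        ]
blk (array([264.83756645, 175.78676905]), [236, 148, 59, 57, 1693], (265.5, 174.2))
((256.3976745605469, 191.16847229003906), (48.00923156738281, 79.03480529785156), 25.559965133666992)
[217.69229 216.46156] [482.59645027  91.7574891   60.        ]
[251.79228 145.16154] [653.09489475   6.04209661  60.        ]
[295.10306 165.87538] [599.78396836 -97.12143722  60.        ]
[261.00305 237.1754 ] [430.92664563 -10.60020583  60.        ]
[np.float64(114.65978555587678), np.float64(190.83198914161756), np.float64(116.12394061946505), np.float64(189.73328364367433)] [541.60048975  -2.48051434  60.        ]
ring [489.20746976  21.40853659  60.        ]
pin [593.92669703 -33.70489782  98.        ]
```

Run:
```python
from h import *
T=cv2.imread("pics/top0.png");S=cv2.imread("pics/scene0.png")
h=cv2.cvtColor(T,cv2.COLOR_BGR2HSV)
def m(I,x0,y0,x1,y1):
    b,g,r_=[I[...,i].astype(float) for i in range(3)]
    k=((r_/(b+1))>2.1)&(r_>35);z=np.zeros(k.shape,np.uint8);z[y0:y1,x0:x1]=k[y0:y1,x0:x1];return z
for n,I,b in(("top",T,(95,175,140,218)),("scene",S,(355,180,400,222))):
    k=m(I,*b);c=max(cv2.findContours(k,0,1)[0],key=cv2.contourArea)[:,0]
    print(n,k.sum(),c.min(0),c.max(0))
    if n=="top":
        P=np.array([plane(n,p,8)[:2] for p in c if p[0]>113])
    else: P=np.array([plane(n,p,8)[:2] for p in c if p[1]>205])
    A=np.c_[2*P,np.ones(len(P))];s=np.linalg.lstsq(A,(P**2).sum(1),rcond=None)[0];R=np.sqrt(s[2]+s[0]**2+s[1]**2)
    print(s[:2],R,len(P))
for p in[(367.5,269),(406.5,264)]:print("yellow",plane("top",p,46))
print("bottle",plane("top",(297,92),150),"pot",plane("top",(211,101),90))
```

```text
top 562 [103 181] [133 212]
[540.5033865  342.63932633] 33.355503737217305 67
scene 489 [361 185] [392 217]
[544.06949855 353.97835929] 40.20972303682821 41
yellow [ 347.83931568 -264.67658036   46.        ]
yellow [ 357.01165989 -359.72358187   46.        ]
bottle [753.21679559 -98.42667614 150.        ] pot [756.62371121 100.2819371   90.        ]
```

```bash
cat >> h.py <<'E'
R0=np.array([[.9156,-.40209,0],[-.40209,-.9156,0],[0,0,-1.]])
def rel(dw,R=R0): return np.round(R.T@np.array(dw,float)/200,4)
E
python3 - <<'E'
from h import *
print(rel([541.7-241.2,352.9-549.3,0]), plane("top",(134.3,197),5),plane("top",(118.5,213.3),5))
print([plane("scene",p,60) for p in((379.5,190.5),)])
E
```

```text
[1.7705 0.295  0.    ] [538.0443919  310.32712208   5.        ] [497.27972762 351.40552355   5.        ]
[array([537.3211106 , 352.23304438,  60.        ])]
```

{"method": "drive_tool", "body": {"steps": [[0.08,0.0134,0,0,0,0],[0.2,0.033,0,0,0,0],[0.36,0.06,0,0,0,0],[0.52,0.087,0,0,0,0],[0.68,0.114,0,0,0,0],[0.84,0.14,0,0,0,0],[1,0.167,0,0,0,0]], "gripper": 1, "squeeze": 40}}

```text
clock: 0.68
tcp_pos: [411.9, 437.3, 230.9]
tool_rot: [[0.916, -0.402, -0.0], [-0.402, -0.916, -0.001], [-0.0, 0.001, -1.0]]
ft_force: [0.9, 0.4, -0.1]
grip_width: 0.994
```

{"method": "drive_tool", "body": {"steps": [[0.16,0.0266,0,0,0,0],[0.32,0.053,0,0,0,0],[0.48,0.08,0,0,0,0],[0.62,0.104,0,0,0,0],[0.72,0.12,0,0,0,0],[0.77,0.128,0,0,0,0],[0.77,0.128,0,0,0,0],[0.77,0.128,0,0,0,0],[0.77,0.128,0,0,0,0]]}}

```text
clock: 1.43
tcp_pos: [540.9, 353.6, 231.1]
tool_rot: [[0.916, -0.401, -0.0], [-0.401, -0.916, -0.0], [-0.0, 0.0, -1.0]]
ft_force: [-0.6, -0.6, -0.9]
grip_width: 1.003
```

Run:
```python
from bench import r,capture
from h import *
s=r.sense();print(s["clock"],s["tcp_pos"],s["tool_rot"],s["joint_positions"])
for n in("scene","top"):cv2.imwrite(f"pics/{n}1.png",capture(n)[:,:,::-1])
crop("pics/top1.png","pics/1a.png",50,150,150,230,4);crop("pics/scene1.png","pics/1b.png",340,110,430,225,4)
a,b=cv2.imread("pics/1a.png"),cv2.imread("pics/1b.png");b=cv2.resize(b,(b.shape[1]*320//b.shape[0],320)) if 0 else b[:320]
cv2.imwrite("pics/1.png",np.hstack([a,b]))
```

```text
1.4333 [540.94176476 353.58581581 231.08482486] [[ 9.15898861e-01 -4.01408913e-01 -4.01809738e-04]
 [-4.01408997e-01 -9.15898899e-01 -1.54307016e-04]
 [-3.06076886e-04  3.02619664e-04 -9.99999907e-01]] [ 5.08653583e+01  9.38233369e+00  1.24466946e+01 -1.22951462e-02
 -9.30857488e+01  1.54676924e+01]
```

View pics/1.png

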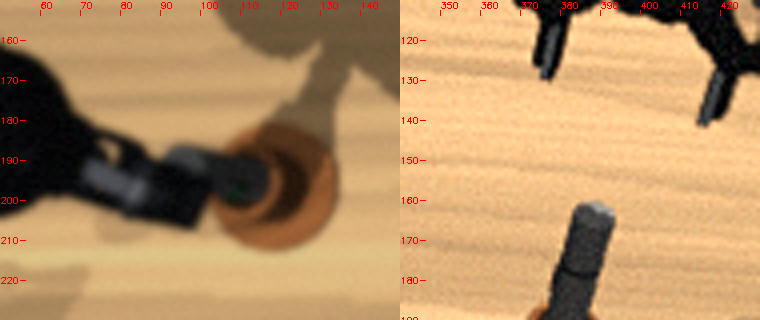

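{"method": "drive_tool", "body": {"steps": [[0,0,0.08,0,0,0],[0,0,0.2,0,0,0],[0,0,0.32,0,0,0],[0,0,0.43,0,0,0],[0,0,0.52,0,0,0],[0,0,0.57,0,0,0],[0,0,0.57,0,0,0],[0,0,0.57,0,0,0]]}}

```text
clock: 2.2
tcp_pos: [541.5, 353.3, 117.8]
tool_rot: [[0.916, -0.401, 0.0], [-0.401, -0.916, -0.0], [0.001, 0.0, -1.0]]
ft_force: [-0.3, 0.3, 1.1]
grip_width: 0.996
```

{"method": "drive_tool", "body": {"steps": [[0,0,0,0,0,0],[0,0,0,0,0,0],[0,0,0,0,0,0],[0,0,0,0,0,0],[0,0,0,0,0,0],[0,0,0,0,0,0],[0,0,0,0,0,0],[0,0,0,0,0,0],[0,0,0,0,0,0],[0,0,0,0,0,0],[0,0,0,0,0,0],[0,0,0,0,0,0]], "gripper": -1, "squeeze": 40}}

```text
clock: 3.2
tcp_pos: [541.9, 353.2, 117.9]
tool_rot: [[0.916, -0.402, 0.001], [-0.402, -0.916, 0.001], [0.001, -0.001, -1.0]]
ft_force: [-0.1, 0.3, 4.2]
grip_width: 0.292
```

Run:
```python
from bench import r,capture
from h import *
s=r.sense();print(s["clock"],s["tcp_pos"],s["grip_width"],s["ft_force"])
for n in("scene","top"):cv2.imwrite(f"pics/{n}2.png",capture(n)[:,:,::-1])
crop("pics/top2.png","pics/1a.png",50,150,150,230,4);crop("pics/scene2.png","pics/1b.png",340,130,430,210,4)
a,b=cv2.imread("pics/1a.png"),cv2.imread("pics/1b.png")
cv2.imwrite("pics/2.png",np.hstack([a,b]))
```

```text
3.2 [541.90209998 353.19516477 117.89608918] 0.2924228773976073 [-0.08228586  0.2509439   4.23818528]
```

View pics/2.png

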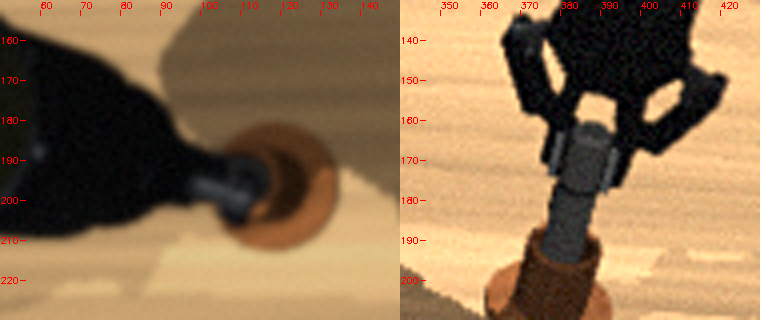

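{"method": "drive_tool", "body": {"steps": [[0,0,-0.04,0,0,0],[0,0,-0.12,0,0,0],[0,0,-0.22,0,0,0],[0,0,-0.34,0,0,0],[0,0,-0.44,0,0,0],[0,0,-0.52,0,0,0],[0,0,-0.57,0,0,0],[0,0,-0.57,0,0,0],[0,0,-0.57,0,0,0]]}}

```text
clock: 4.05
tcp_pos: [541.3, 352.9, 230.3]
tool_rot: [[0.916, -0.402, -0.001], [-0.402, -0.916, -0.001], [-0.001, 0.001, -1.0]]
ft_force: [-0.3, 0.1, -1.7]
grip_width: 0.289
```

{"method": "drive_tool", "body": {"steps": [[0.008,0.03,0,0,0,0],[0.024,0.09,0,0,0,0],[0.05,0.19,0,0,0,0],[0.079,0.3,0,0,0,0],[0.11,0.42,0,0,0,0],[0.142,0.54,0,0,0,0],[0.173,0.66,0,0,0,0],[0.205,0.78,0,0,0,0],[0.236,0.9,0,0,0,0],[0.262,1.0,0,0,0,0]]}}

```text
clock: 4.88
tcp_pos: [508.1, 146.2, 230.5]
tool_rot: [[0.915, -0.403, -0.001], [-0.403, -0.915, -0.001], [-0.001, 0.001, -1.0]]
ft_force: [1.0, -0.1, -0.7]
grip_width: 0.294
```

{"method": "drive_tool", "body": {"steps": [[0.028,0.11,0,0,0,0],[0.058,0.22,0,0,0,0],[0.086,0.33,0,0,0,0],[0.112,0.43,0,0,0,0],[0.134,0.51,0,0,0,0],[0.15,0.57,0,0,0,0],[0.159,0.605,0,0,0,0],[0.163,0.62,0,0,0,0],[0.163,0.62,0,0,0,0],[0.163,0.62,0,0,0,0],[0.163,0.62,0,0,0,0],[0.163,0.62,0,0,0,0]]}}

```text
clock: 5.88
tcp_pos: [489.3, 22.8, 231.1]
tool_rot: [[0.916, -0.401, -0.0], [-0.401, -0.916, -0.0], [-0.0, 0.0, -1.0]]
ft_force: [0.6, 0.2, -1.1]
grip_width: 0.293
```

Run:
```python
from bench import r,capture
from h import *
s=r.sense();print(s["clock"],s["tcp_pos"],s["grip_width"],s["ft_force"])
for n in("scene","top"):cv2.imwrite(f"pics/{n}3.png",capture(n)[:,:,::-1])
crop("pics/top3.png","pics/1a.png",215,140,305,240,4);crop("pics/scene3.png","pics/1b.png",200,90,300,230,5)
a,b=cv2.imread("pics/1a.png"),cv2.imread("pics/1b.png");
cv2.imwrite("pics/3b.png",b)
cv2.imwrite("pics/3a.png",a)
```

```text
5.8833 [489.25359534  22.75852042 231.11409518] 0.29316946661868254 [ 0.59657849  0.23906115 -1.14351641]
```

View pics/3a.png

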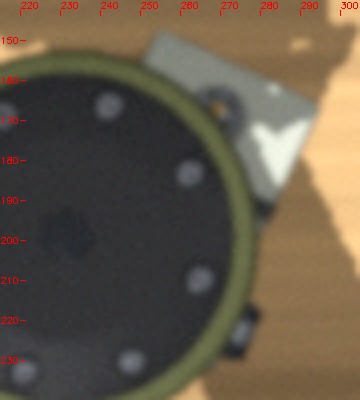

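View pics/3b.png

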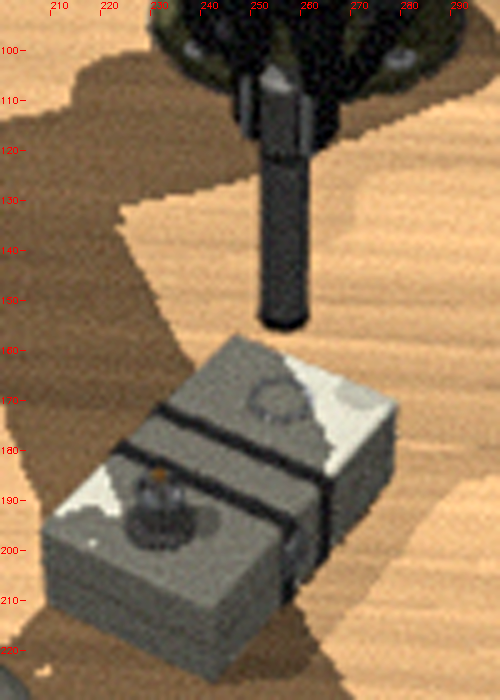

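Run:
```python
from h import *
print("ring scene",plane("scene",(255.6,170.2),60))
for z in(60,120,270):print(z,proj("scene",(489.3,22.8,z)))
print("sensor at z120",plane("scene",(255.2,154),120))
print("pin tip/nip top scene",plane("scene",(230.5,185),96))
```

```text
ring scene [488.49097625  22.37143337  60.        ]
60 [255.72994454 170.4026979 ]
120 [255.99549887 153.44970498]
270 [256.743407   105.51602164]
sensor at z120 [491.80910788  20.89118999 120.        ]
pin tip/nip top scene [592.59214462 -33.21254192  96.        ]
```

{"method": "drive_tool", "body": {"steps": [[0,0,0,0,0,0],[0,0,0,0,0,0],[0,0,0,0,0,0],[0,0,0,0,0,0],[0,0,0,0,0,0],[0,0,0,0,0,0],[0,0,0,0,0,0],[0,0,0,0,0,0],[0,0,0,0,0,0],[0,0,0,0,0,0],[0,0,0,0,0,0],[0,0,0,0,0,0],[0,0,0,0,0,0],[0,0,0,0,0,0],[0,0,0,0,0,0],[0,0,0,0,0,0],[0,0,0,0,0,0],[0,0,0,0,0,0],[0,0,0,0,0,0],[0,0,0,0,0,0]]}}

```text
clock: 7.65
tcp_pos: [489.2, 22.2, 231.3]
tool_rot: [[0.916, -0.402, -0.0], [-0.402, -0.916, -0.0], [-0.0, 0.0, -1.0]]
ft_force: [-0.3, -0.6, -1.9]
grip_width: 0.287
```

{"method": "drive_tool", "body": {"steps": [[0,0,0,0,0,0],[0,0,0,0,0,0],[0,0,0,0,0,0],[0,0,0,0,0,0],[0,0,0,0,0,0],[0,0,0,0,0,0],[0,0,0,0,0,0],[0,0,0,0,0,0],[0,0,0,0,0,0],[0,0,0,0,0,0],[0,0,0,0,0,0],[0,0,0,0,0,0]]}}

```text
clock: 8.65
tcp_pos: [489.2, 22.2, 231.3]
tool_rot: [[0.916, -0.402, -0.0], [-0.402, -0.916, -0.0], [0.0, 0.0, -1.0]]
ft_force: [0.1, -1.0, -1.0]
grip_width: 0.292
```

{"method": "drive_tool", "body": {"steps": [[-0.008,-0.03,0,0,0,0],[-0.024,-0.09,0,0,0,0],[-0.05,-0.19,0,0,0,0],[-0.079,-0.3,0,0,0,0],[-0.11,-0.42,0,0,0,0],[-0.142,-0.54,0,0,0,0],[-0.173,-0.66,0,0,0,0],[-0.205,-0.78,0,0,0,0],[-0.236,-0.9,0,0,0,0],[-0.262,-1.0,0,0,0,0]]}}

```text
clock: 9.48
tcp_pos: [521.4, 229.1, 230.8]
tool_rot: [[0.916, -0.401, -0.0], [-0.401, -0.916, -0.0], [-0.0, 0.0, -1.0]]
ft_force: [0.4, 0.1, -1.3]
grip_width: 0.294
```

{"method": "drive_tool", "body": {"steps": [[-0.028,-0.11,0,0,0,0],[-0.058,-0.22,0,0,0,0],[-0.086,-0.33,0,0,0,0],[-0.112,-0.43,0,0,0,0],[-0.134,-0.51,0,0,0,0],[-0.15,-0.57,0,0,0,0],[-0.159,-0.605,0,0,0,0],[-0.163,-0.62,0,0,0,0],[-0.163,-0.62,0,0,0,0],[-0.163,-0.62,0,0,0,0],[-0.163,-0.62,0,0,0,0],[-0.163,-0.62,0,0,0,0]]}}

```text
clock: 10.48
tcp_pos: [541.8, 352.4, 231.8]
tool_rot: [[0.915, -0.403, 0.001], [-0.403, -0.915, 0.0], [0.0, -0.001, -1.0]]
ft_force: [-0.2, 0.3, -0.9]
grip_width: 0.29
```

Run:
```python
from bench import r,capture
from h import *
s=r.sense();print(s["clock"],s["tcp_pos"],s["grip_width"],s["ft_force"])
for n in("scene","top"):cv2.imwrite(f"pics/{n}4.png",capture(n)[:,:,::-1])
crop("pics/top4.png","pics/1a.png",50,150,150,230,4);crop("pics/scene4.png","pics/1b.png",340,100,430,220,4)
cv2.imwrite("pics/4b.png",cv2.imread("pics/1b.png"))
for z in(60,120,270):print(z,proj("scene",(541.7,353,z)))
```

```text
10.4833 [541.75168967 352.35902293 231.78919322] 0.29023045125523655 [-0.17658778  0.34417613 -0.89238966]
60 [379.98625793 191.67425775]
120 [384.77282477 174.53615013]
270 [398.37210287 125.72575298]
```

View pics/4b.png

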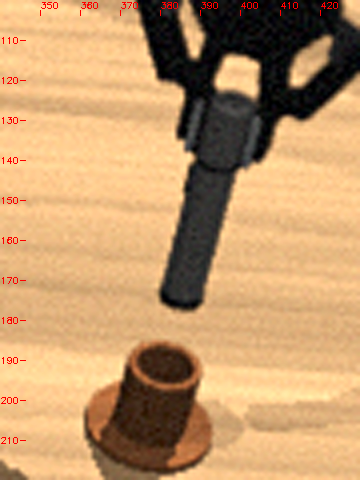

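{"method": "drive_tool", "body": {"steps": [[0,0,0.05,0,0,0],[0,0,0.12,0,0,0],[0,0,0.2,0,0,0],[0,0,0.28,0,0,0],[0,0,0.36,0,0,0],[0,0,0.43,0,0,0],[0,0,0.49,0,0,0],[0,0,0.53,0,0,0],[0,0,0.55,0,0,0],[0,0,0.56,0,0,0],[0,0,0.565,0,0,0],[0,0,0.565,0,0,0],[0,0,0.565,0,0,0]]}}

```text
clock: 11.67
tcp_pos: [541.9, 353.2, 119.2]
tool_rot: [[0.916, -0.402, 0.001], [-0.402, -0.916, 0.001], [0.001, -0.001, -1.0]]
ft_force: [0.9, -0.6, -0.8]
grip_width: 0.294
```

{"method": "drive_tool", "body": {"steps": [[0,0,0,0,0,0],[0,0,0,0,0,0],[0,0,0,0,0,0],[0,0,0,0,0,0],[0,0,0,0,0,0],[0,0,0,0,0,0],[0,0,0,0,0,0],[0,0,0,0,0,0],[0,0,0,0,0,0],[0,0,0,0,0,0],[0,0,0,0,0,0],[0,0,0,0,0,0]], "gripper": 1}}

```text
clock: 12.67
tcp_pos: [541.6, 353.0, 118.3]
tool_rot: [[0.916, -0.402, 0.0], [-0.402, -0.916, -0.0], [0.0, 0.0, -1.0]]
ft_force: [0.1, 0.4, 0.5]
grip_width: 1.002
```

Run:
```python
from bench import r,capture
from h import *
s=r.sense();print(s["clock"],s["tcp_pos"],s["grip_width"],s["ft_force"])
cv2.imwrite(f"pics/scene5.png",capture("scene")[:,:,::-1])
crop("pics/scene5.png","pics/5b.png",340,120,430,220,4)
```

```text
12.6667 [541.6372343  352.98732743 118.29442321] 1.002172377810918 [0.06860704 0.35308674 0.48514358]
```

View pics/5b.png

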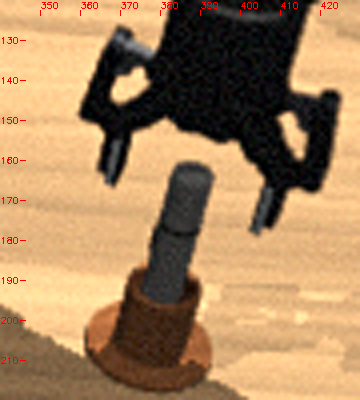

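{"method": "drive_tool", "body": {"steps": [[0,0,-0.06,0,0,0],[0,0,-0.18,0,0,0],[0,0,-0.34,0,0,0],[0,0,-0.48,0,0,0],[0.008,0.03,-0.55,0,0,0],[0.025,0.1,-0.565,0,0,0],[0.055,0.22,-0.565,0,0,0],[0.093,0.37,-0.565,0,0,0],[0.133,0.53,-0.565,0,0,0],[0.173,0.69,-0.565,0,0,0],[0.214,0.85,-0.565,0,0,0],[0.251,1.0,-0.565,0,0,0]]}}

```text
clock: 13.72
tcp_pos: [506.6, 147.9, 232.1]
tool_rot: [[0.916, -0.402, 0.001], [-0.402, -0.916, 0.0], [0.001, -0.001, -1.0]]
ft_force: [0.1, -1.2, 1.1]
grip_width: 1.0
```

{"method": "drive_tool", "body": {"steps": [[0.04,0.16,0,0,0,0],[0.08,0.32,0,0,0,0],[0.12,0.48,0,0,0,0],[0.161,0.64,0,0,0,0],[0.206,0.82,0,0,0,0],[0.251,1.0,0,0,0,0]]}}

```text
clock: 14.22
tcp_pos: [471.9, -55.2, 232.2]
tool_rot: [[0.916, -0.401, 0.001], [-0.401, -0.916, 0.0], [0.001, -0.001, -1.0]]
ft_force: [1.8, -0.0, 0.1]
grip_width: 0.999
```

{"method": "drive_tool", "body": {"steps": [[0.04,0.16,0,0,0,0],[0.08,0.32,0,0,0,0],[0.12,0.48,0,0,0,0],[0.161,0.64,0,0,0,0],[0.193,0.77,0,0,0,0],[0.221,0.88,0,0,0,0],[0.239,0.95,0,0,0,0],[0.251,1.0,0,0,0,0]]}}

```text
clock: 14.88
tcp_pos: [437.5, -258.5, 231.9]
tool_rot: [[0.915, -0.404, 0.0], [-0.404, -0.915, -0.0], [0.0, 0.0, -1.0]]
ft_force: [0.8, 1.0, -0.1]
grip_width: 0.998
```

{"method": "drive_tool", "body": {"steps": [[0.02,0.08,0,0,0,0],[0.038,0.15,0,0,0,0],[0.049,0.192,0,0,0,0],[0.049,0.192,0,0,0,0],[0.049,0.192,0,0,0,0],[0.049,0.192,0,0,0,0]]}}

```text
clock: 15.38
tcp_pos: [432.0, -295.5, 231.5]
tool_rot: [[0.916, -0.402, 0.0], [-0.402, -0.916, 0.0], [0.0, -0.0, -1.0]]
ft_force: [0.3, -0.9, -0.1]
grip_width: 1.002
```

Run:
```python
from bench import r,capture
from h import *
s=r.sense();print(s["clock"],s["tcp_pos"],s["grip_width"],s["ft_force"],s["joint_positions"])
for n in("scene","top"):cv2.imwrite(f"pics/{n}6.png",capture(n)[:,:,::-1])
crop("pics/top6.png","pics/6a.png",340,180,440,280,5);crop("pics/scene6.png","pics/6b.png",100,80,200,190,5)
```

```text
15.3833 [ 431.97896873 -295.47172019  231.47290043] 1.0024814388528036 [ 0.27701644 -0.87778585 -0.14228581] [-1.23230329e+01 -9.43891038e+00 -6.33004023e+00 -5.01294520e-03
 -9.30957930e+01  7.86408365e+01]
```

View pics/6b.png

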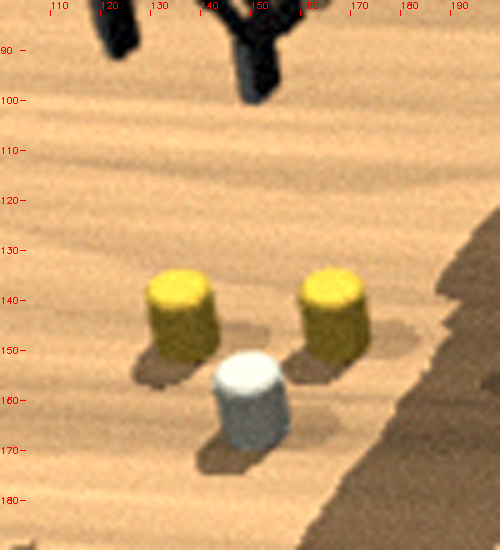

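Run:
```python
from h import *
crop("pics/scene6.png","pics/6c.png",350,140,410,225,6)
```

```text
(no output)
```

View pics/6c.png

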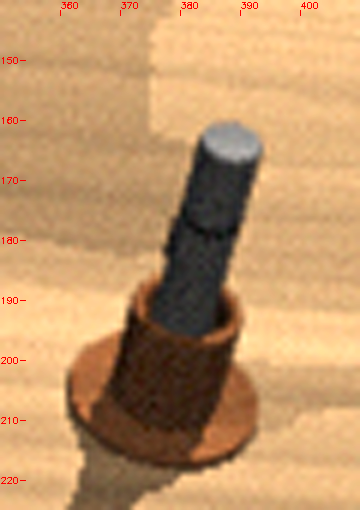

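{"method": "drive_tool", "body": {"steps": [[0,0,0.08,0,0,0],[0,0,0.2,0,0,0],[0,0,0.34,0,0,0],[0,0,0.48,0,0,0],[0,0,0.62,0,0,0],[0,0,0.74,0,0,0],[0,0,0.84,0,0,0],[0,0,0.93,0,0,0],[0,0,1.0,0,0,0]]}}

```text
clock: 16.23
tcp_pos: [431.4, -295.2, 29.7]
tool_rot: [[0.916, -0.401, -0.001], [-0.401, -0.916, 0.001], [-0.001, -0.0, -1.0]]
ft_force: [0.4, 0.3, -0.3]
grip_width: 1.0
```

{"method": "drive_tool", "body": {"steps": [[0,0,0.05,0,0,0],[0,0,0.1,0,0,0],[0,0,0.13,0,0,0],[0,0,0.13,0,0,0],[0,0,0.13,0,0,0],[0,0,0.13,0,0,0]]}}

```text
clock: 16.73
tcp_pos: [432.4, -296.3, 6.3]
tool_rot: [[0.916, -0.402, 0.001], [-0.402, -0.916, -0.001], [0.002, 0.0, -1.0]]
ft_force: [-0.1, -0.5, 0.8]
grip_width: 1.002
```

Run:
```python
from bench import r,capture
from h import *
s=r.sense();print(s["clock"],s["tcp_pos"],s["grip_width"],s["ft_force"])
for n in("scene","top"):cv2.imwrite(f"pics/{n}7.png",capture(n)[:,:,::-1])
crop("pics/top7.png","pics/7a.png",340,180,440,280,4);crop("pics/scene7.png","pics/7b.png",100,100,200,200,4)
cv2.imwrite("pics/7.png",np.hstack([cv2.imread("pics/7a.png"),cv2.imread("pics/7b.png")]))
```

```text
16.7333 [ 432.4139078  -296.29435022    6.32412941] 1.0018694023997181 [-0.10436341 -0.53924869  0.75077679]
```

View pics/7.png

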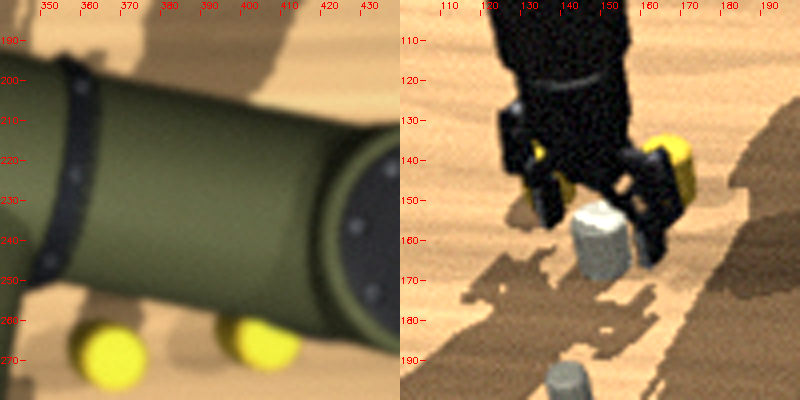

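{"method": "drive_tool", "body": {"steps": [[0,0,0,0,0,0],[0,0,0,0,0,0],[0,0,0,0,0,0],[0,0,0,0,0,0],[0,0,0,0,0,0],[0,0,0,0,0,0],[0,0,0,0,0,0],[0,0,0,0,0,0],[0,0,0,0,0,0],[0,0,0,0,0,0],[0,0,0,0,0,0],[0,0,0,0,0,0]], "gripper": -1, "squeeze": 90}}

```text
clock: 17.83
tcp_pos: [432.1, -296.2, 5.8]
tool_rot: [[0.916, -0.402, 0.001], [-0.402, -0.916, -0.001], [0.001, 0.0, -1.0]]
ft_force: [-0.2, 0.2, 5.2]
grip_width: 0.447
```

{"method": "drive_tool", "body": {"steps": [[0,0,-0.04,0,0,0],[0,0,-0.14,0,0,0],[0,0,-0.26,0,0,0],[0,0,-0.38,0,0,0],[0,0,-0.48,0,0,0],[0,0,-0.56,0,0,0],[0,0,-0.6,0,0,0],[0,0,-0.6,0,0,0],[0,0,-0.6,0,0,0],[0,0,-0.6,0,0,0]]}}

```text
clock: 18.67
tcp_pos: [431.1, -295.6, 123.6]
tool_rot: [[0.916, -0.402, -0.002], [-0.402, -0.916, 0.001], [-0.003, -0.0, -1.0]]
ft_force: [-0.1, 0.0, -0.7]
grip_width: 0.45
```

Run:
```python
from bench import r,capture
from h import *
s=r.sense();print(s["clock"],s["tcp_pos"],s["grip_width"],s["ft_force"])
for n in("scene",):cv2.imwrite(f"pics/{n}8.png",capture(n)[:,:,::-1])
crop("pics/scene8.png","pics/8b.png",100,70,200,190,5)
for z in (125,161):print(proj("scene",(431.9,-296,z)))
```

```text
18.6667 [ 431.07851583 -295.60740693  123.57650203] 0.4495904038638036 [-1.20204556e-01  1.96269952e-04 -6.80950663e-01]
[144.61558821 132.33440743]
[142.56355602 121.74511214]
```

View pics/8b.png

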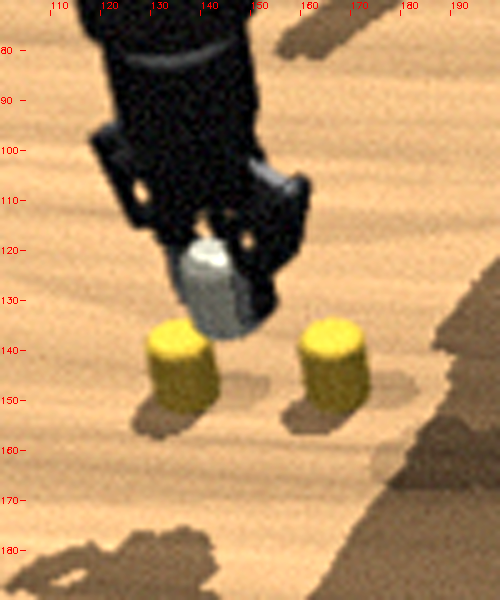

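Run:
```python
from h import *
for n,f,b in(("top","pics/top0.png",(255,150,285,185)),("scene","pics/scene0.png",(215,170,250,215)),("scene","pics/scene8.png",(215,170,250,215)),("top","pics/top7.png",(255,150,285,185))):
    I=cv2.imread(f).astype(float);x0,y0,x1,y1=b;P=I[y0:y1,x0:x1]
    w=np.clip(P[...,2]-P[...,0]-18,0,None)  # red minus blue
    yy,xx=np.mgrid[y0:y1,x0:x1]
    k=w>0;print(n,f,k.sum(),np.c_[xx[k],yy[k],w[k]][:14].tolist())
    if k.sum():c=((w*xx).sum()/w.sum(),(w*yy).sum()/w.sum());print(c,plane(n,c,98))
crop("pics/scene8.png","pics/8n.png",200,160,290,230,8);crop("pics/top7.png","pics/8t.png",240,140,300,190,9)
```

```text
top pics/top0.png 138 [[263.0, 150.0, 3.0], [264.0, 150.0, 9.0], [265.0, 150.0, 12.0], [266.0, 150.0, 16.0], [267.0, 150.0, 17.0], [268.0, 150.0, 17.0], [269.0, 150.0, 18.0], [270.0, 150.0, 17.0], [271.0, 150.0, 17.0], [272.0, 150.0, 17.0], [273.0, 150.0, 17.0], [274.0, 150.0, 18.0], [275.0, 150.0, 16.0], [276.0, 150.0, 18.0]]
(np.float64(276.61577350859454), np.float64(153.79878665318503)) [623.93216685 -51.52935177  98.        ]
scene pics/scene0.png 210 [[215.0, 170.0, 41.0], [216.0, 170.0, 43.0], [217.0, 170.0, 44.0], [218.0, 170.0, 41.0], [219.0, 170.0, 42.0], [220.0, 170.0, 42.0], [221.0, 170.0, 38.0], [222.0, 170.0, 37.0], [223.0, 170.0, 44.0], [224.0, 170.0, 39.0], [225.0, 170.0, 35.0], [226.0, 170.0, 41.0], [227.0, 170.0, 45.0], [228.0, 170.0, 42.0]]
(np.float64(220.6241719785027), np.float64(176.32183477065368)) [564.5212347  -62.52466019  98.        ]
scene pics/scene8.png 242 [[215.0, 170.0, 37.0], [216.0, 170.0, 39.0], [217.0, 170.0, 35.0], [218.0, 170.0, 37.0], [219.0, 170.0, 33.0], [220.0, 170.0, 37.0], [221.0, 170.0, 35.0], [222.0, 170.0, 44.0], [223.0, 170.0, 45.0], [224.0, 170.0, 47.0], [225.0, 170.0, 42.0], [226.0, 170.0, 44.0], [227.0, 170.0, 46.0], [228.0, 170.0, 46.0]]
(np.float64(220.76336315668732), np.float64(176.45342968570773)) [564.99120605 -62.09319264  98.        ]
top pics/top7.png 141 [[263.0, 150.0, 5.0], [264.0, 150.0, 11.0], [265.0, 150.0, 15.0], [266.0, 150.0, 19.0], [267.0, 150.0, 20.0], [268.0, 150.0, 21.0], [269.0, 150.0, 21.0], [270.0, 150.0, 21.0], [271.0, 150.0, 22.0], [272.0, 150.0, 20.0], [273.0, 150.0, 20.0], [274.0, 150.0, 19.0], [275.0, 150.0, 20.0], [276.0, 150.0, 21.0]]
(np.float64(276.55002025111384), np.float64(153.88699878493318)) [623.72897289 -51.37065545  98.        ]
```

View pics/8n.png

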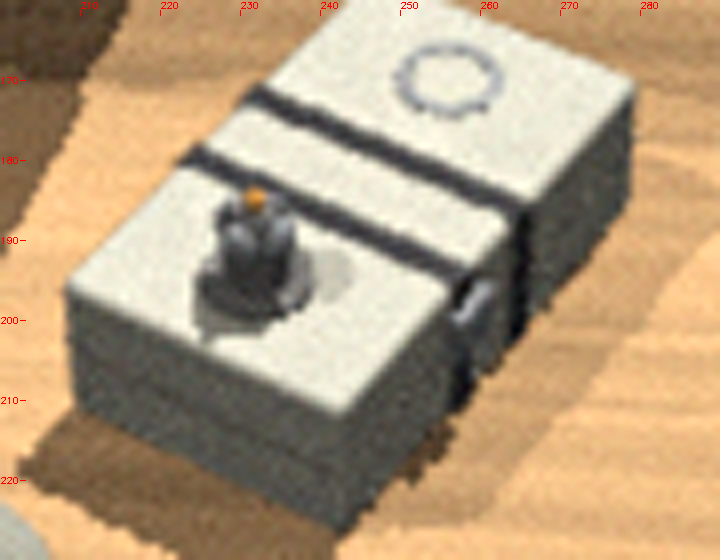

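View pics/8t.png

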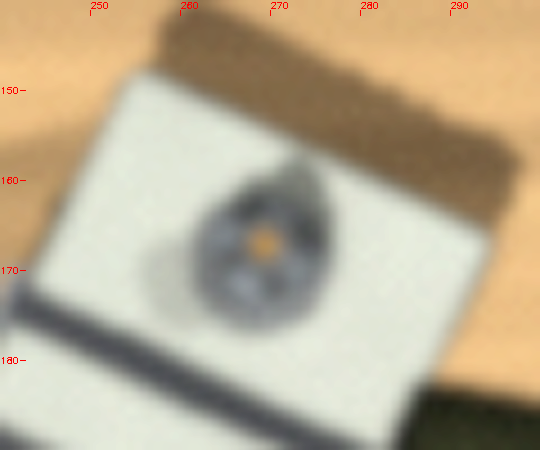

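Run:
```python
from h import *
def cen(f,b):
    I=cv2.imread(f).astype(float);x0,y0,x1,y1=b;P=I[y0:y1,x0:x1];yy,xx=np.mgrid[y0:y1,x0:x1]
    w=np.clip(P[...,2]-P[...,0]-8,0,None);return (w*xx).sum()/w.sum(),(w*yy).sum()/w.sum()
ts=[cen(f"pics/top{i}.png",(265,163,273,171)) for i in(0,1,7)];ss=[cen(f"pics/scene{i}.png",(228,181,236,187)) for i in(0,8)]
print(ts,ss)
a,b=np.mean(ss,0),np.mean(ts,0)
print(tri(a,b),plane("top",b,98),plane("scene",a,97))
# held cap in scene8: top face and mouth
I=cv2.imread("pics/scene8.png").astype(int)
P=I[110:130,130:155].min(2);print(np.argwhere(P>130).mean(0)[::-1]+[130,110],(P>130).sum())
crop("pics/scene8.png","pics/8h.png",120,105,165,145,14)
```

```text
[(np.float64(268.94), np.float64(166.68)), (np.float64(268.8950819672131), np.float64(166.69180327868852)), (np.float64(268.9396551724138), np.float64(166.67241379310346))] [(np.float64(231.55339805825244), np.float64(184.07038834951456)), (np.float64(231.50218340611355), np.float64(184.1004366812227))]
(array([593.75278157, -31.55146749, 100.4545771 ]), np.float64(2.4478748785627045)) [594.22595982 -32.84407026  98.        ] [590.01009871 -30.87303711  97.        ]
[141.375      120.04166667] 24
```

View pics/8h.png

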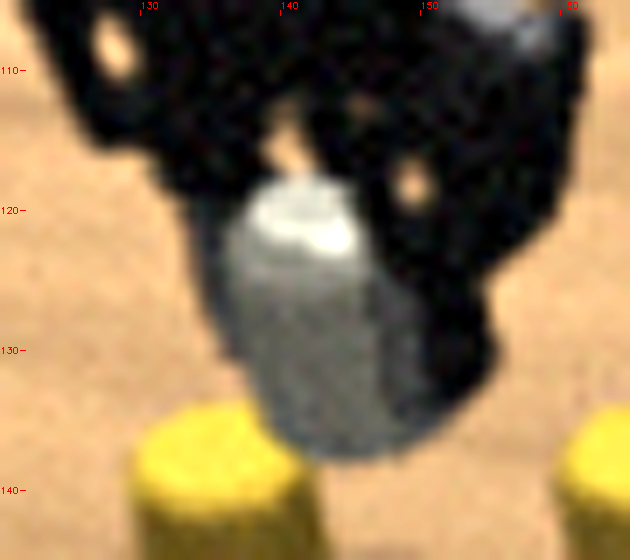

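Run:
```python
from h import *
def cen(f,b,t):
    I=cv2.imread(f).astype(int);x0,y0,x1,y1=b;m=(I[y0:y1,x0:x1].min(2)>t).astype(np.uint8)
    n,l,st,c=cv2.connectedComponentsWithStats(m);i=1+np.argmax(st[1:,4]);return c[i]+[x0,y0],st[i,2:]
for n in(6,7):
  for tT,tS in((70,85),(60,75)):
    a,b=cen(f"pics/scene{n}.png",(378,155,400,172),tS),cen(f"pics/top{n}.png",(85,180,108,204),tT)
    print(n,a,b,tri(a[0],b[0]),plane("top",b[0],156),plane("scene",a[0],156))
```

```text
6 (array([388.76      , 159.30857143]), array([ 22,  12, 175], dtype=int32)) (array([ 93.33663366, 190.43316832]), array([ 23,  24, 404], dtype=int32)) (array([542.86130599, 350.99986844, 170.3262544 ]), np.float64(2.276857133402627)) [544.13469438 355.64817209 156.        ] [524.53222504 357.43618466 156.        ]
6 (array([390.21804511, 161.09774436]), array([ 22,  17, 266], dtype=int32)) (array([ 93.68075117, 190.63849765]), array([ 23,  24, 426], dtype=int32)) (array([542.92537127, 354.23921076, 164.46554931]), np.float64(5.250873451322637)) [543.66239172 354.86941298 156.        ] [531.21640328 360.15438923 156.        ]
7 (array([389.11072664, 161.53633218]), array([ 22,  17, 289], dtype=int32)) (array([ 93.176, 189.888]), array([ 23,  24, 375], dtype=int32)) (array([544.54000107, 353.15726435, 164.93556871]), np.float64(1.4954079524995294)) [545.34668511 356.019518   156.        ] [533.19842495 357.20882607 156.        ]
7 (array([389.01655629, 161.75496689]), array([ 22,  17, 302], dtype=int32)) (array([ 93.65566038, 190.62971698]), array([ 23,  24, 424], dtype=int32)) (array([543.0727163 , 353.23401868, 162.91174702]), np.float64(2.107724529905795)) [543.68316933 354.92608382 156.        ] [534.074702  356.8700625 156.       ]
```

Run:
```python
from h import *
def cen(f,b,t):
    I=cv2.imread(f).astype(int);x0,y0,x1,y1=b;P=I[y0:y1,x0:x1];m=((P.min(2)>t)&(P[...,2]-P[...,0]<15)).astype(np.uint8)
    n,l,st,c=cv2.connectedComponentsWithStats(m);i=1+np.argmax(st[1:,4]);return c[i]+[x0,y0],st[i,2:]
for n in(6,7):
  for tT,tS in((80,90),(70,80)):
    a,b=cen(f"pics/scene{n}.png",(378,155,400,172),tS),cen(f"pics/top{n}.png",(85,180,108,204),tT)
    print(n,a,b,tri(a[0],b[0]),plane("top",b[0],156),plane("scene",a[0],156))
```

```text
6 (array([388.16216216, 163.24324324]), array([ 9,  6, 37], dtype=int32)) (array([ 95.09859155, 191.23943662]), array([ 9, 10, 71], dtype=int32)) (array([542.14876733, 352.38824458, 157.25361593]), np.float64(2.2810951171638765)) [542.2576856  351.66671061 156.        ] [540.06565151 354.05045446 156.        ]
6 (array([388.07692308, 163.25641026]), array([ 9,  6, 39], dtype=int32)) (array([ 95.4025974 , 191.23376623]), array([10, 10, 77], dtype=int32)) (array([542.15661121, 351.99333897, 157.11629311]), np.float64(2.7132698566940365)) [542.25321192 350.98251839 156.        ] [540.13708285 353.83505687 156.        ]
7 (array([388.07692308, 163.25641026]), array([ 9,  6, 39], dtype=int32)) (array([ 95.05633803, 191.23943662]), array([ 9, 10, 71], dtype=int32)) (array([542.15077396, 352.32677107, 157.25438148]), np.float64(1.991516713330881)) [542.26004523 351.76182566 156.        ] [540.13708285 353.83505687 156.        ]
7 (array([388.16666667, 163.45238095]), array([ 9,  6, 42], dtype=int32)) (array([ 95.27631579, 191.32894737]), array([10, 10, 76], dtype=int32)) (array([542.01334743, 352.45985662, 156.42895923]), np.float64(2.5378755215492994)) [542.05040374 351.2652295  156.        ] [540.87414157 353.96131069 156.        ]
```

{"method": "drive_tool", "body": {"steps": [[0.004,-0.03,0,0,0,0],[0.014,-0.1,0,0,0,0],[0.027,-0.2,0,0,0,0],[0.044,-0.32,0,0,0,0],[0.061,-0.45,0,0,0,0],[0.079,-0.58,0,0,0,0],[0.097,-0.71,0,0,0,0],[0.114,-0.84,0,0,0,0],[0.136,-1.0,0,0,0,0]]}}

```text
clock: 19.47
tcp_pos: [537.2, -122.6, 124.7]
tool_rot: [[0.915, -0.403, -0.001], [-0.403, -0.915, -0.0], [-0.001, 0.001, -1.0]]
ft_force: [-0.0, -0.3, -0.6]
grip_width: 0.445
```

{"method": "drive_tool", "body": {"steps": [[0.018,-0.13,0,0,0,0],[0.034,-0.25,0,0,0,0],[0.05,-0.36,0,0,0,0],[0.062,-0.45,0,0,0,0],[0.07,-0.51,0,0,0,0],[0.073,-0.535,0,0,0,0],[0.073,-0.535,0,0,0,0],[0.073,-0.535,0,0,0,0],[0.073,-0.535,0,0,0,0],[0.073,-0.535,0,0,0,0],[0.073,-0.535,0,0,0,0]]}}

```text
clock: 20.38
tcp_pos: [593.3, -32.4, 125.6]
tool_rot: [[0.915, -0.403, 0.0], [-0.403, -0.915, 0.0], [0.0, -0.0, -1.0]]
ft_force: [-0.7, 0.5, -0.1]
grip_width: 0.449
```

Run:
```python
from bench import r,capture
from h import *
s=r.sense();print(s["clock"],s["tcp_pos"],s["tool_rot"],s["grip_width"],s["ft_force"])
for n in("scene","top"):cv2.imwrite(f"pics/{n}9.png",capture(n)[:,:,::-1])
crop("pics/scene9.png","pics/9b.png",195,130,275,215,7)
crop("pics/top9.png","pics/9a.png",215,130,305,240,5)
for z in (94,98,120,166):print(z,proj("scene",(593.5,-31.7,z)),proj("scene",(593.5+20,-31.7,z)))
```

```text
20.3833 [593.30450244 -32.43483998 125.5602161 ] [[ 9.15224906e-01 -4.02943234e-01  3.48251996e-04]
 [-4.02943260e-01 -9.15224961e-01  4.55023382e-06]
 [ 3.16895433e-04 -1.44490282e-04 -9.99999939e-01]] 0.44909019944675843 [-0.67743096  0.47666751 -0.14227508]
94 [231.06533636 185.85543717] [230.07378193 191.27360507]
98 [231.02469915 184.70777407] [230.03020637 190.12453974]
120 [230.79769396 178.29578615] [229.78673784 183.70337579]
166 [230.30306505 164.31873497] [229.25594645 169.69843062]
```

View pics/9b.png

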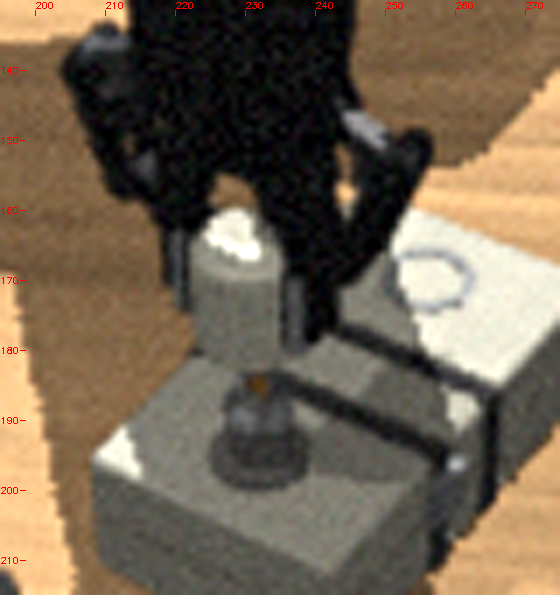

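View pics/9a.png

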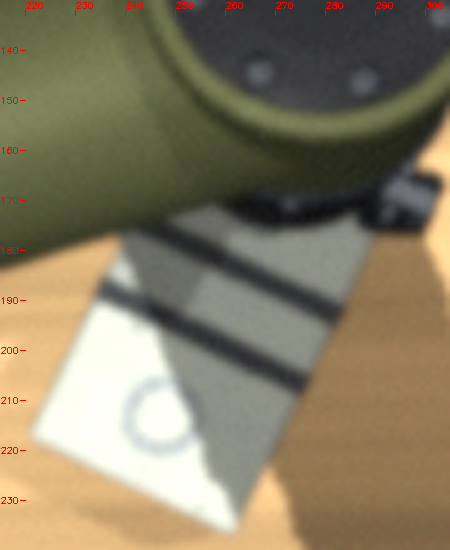

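{"method": "drive_tool", "body": {"steps": [[0,0,0.02,0,0,0],[0,0,0.05,0,0,0],[0,0,0.08,0,0,0],[0,0,0.1,0,0,0],[0,0,0.115,0,0,0],[0,0,0.125,0,0,0],[0,0,0.135,0,0,0],[0,0,0.14,0,0,0],[0,0,0.145,0,0,0],[0,0,0.15,0,0,0],[0,0,0.15,0,0,0],[0,0,0.15,0,0,0],[0,0,0.15,0,0,0]]}}

```text
clock: 21.57
tcp_pos: [593.6, -31.7, 95.5]
tool_rot: [[0.916, -0.402, 0.0], [-0.402, -0.916, -0.0], [0.0, -0.0, -1.0]]
ft_force: [0.2, 1.2, -1.1]
grip_width: 0.449
```

Run:
```python
from bench import r,capture
from h import *
s=r.sense();print(s["clock"],s["tcp_pos"],s["grip_width"],s["ft_force"],s["wrist_torque"])
for n in("scene",):cv2.imwrite(f"pics/{n}10.png",capture(n)[:,:,::-1])
crop("pics/scene10.png","pics/10b.png",205,140,265,215,8)
```

```text
21.5667 [593.59072549 -31.73994506  95.49909845] 0.4485544725347392 [ 0.23428042  1.22748247 -1.07859287] [-0.0124487  -0.04676386 -0.01193043]
```

View pics/10b.png

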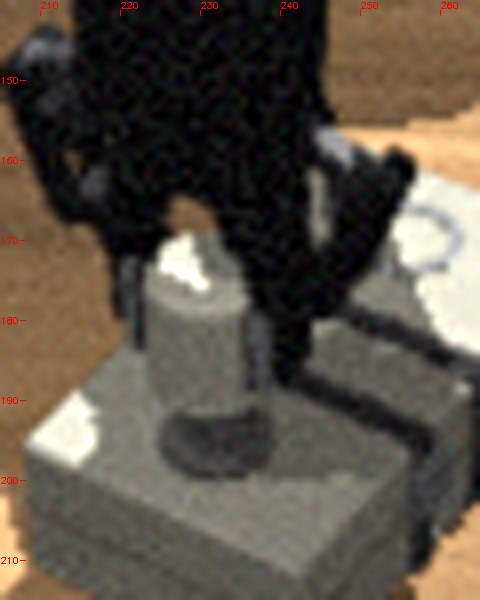

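{"method": "drive_tool", "body": {"steps": [[0,0,0.005,0,0,0],[0,0,0.01,0,0,0],[0,0,0.01,0,0,0],[0,0,0.01,0,0,0],[0,0,0.01,0,0,0]]}}

```text
clock: 22.03
tcp_pos: [593.9, -31.4, 94.0]
tool_rot: [[0.916, -0.402, 0.001], [-0.402, -0.916, 0.0], [0.001, -0.001, -1.0]]
ft_force: [-0.7, 3.4, 4.7]
grip_width: 0.448
```

Run:
```python
from bench import r
s=r.sense();print(s["clock"],s["tcp_pos"],s["grip_width"],s["ft_force"],s["wrist_torque"])
```

```text
22.0333 [593.86653557 -31.3699976   93.95306923] 0.4484859897114796 [-0.73850778  3.38968616  4.6638553 ] [ 1.14898265  0.30594    -0.00689248]
```

{"method": "drive_tool", "body": {"steps": [[-0.002,-0.003,0,0,0,0],[-0.004,-0.0065,0,0,0,0],[-0.004,-0.0065,0,0,0,0],[-0.004,-0.0065,0,0,0,0],[-0.004,-0.0065,0,0,0,0]]}}

```text
clock: 22.45
tcp_pos: [593.4, -30.5, 93.5]
tool_rot: [[0.916, -0.402, 0.0], [-0.402, -0.916, -0.0], [0.0, 0.0, -1.0]]
ft_force: [-0.3, 0.1, 2.9]
grip_width: 0.445
```

Run:
```python
from bench import r
s=r.sense();print(s["clock"],s["tcp_pos"],s["grip_width"],s["ft_force"],s["wrist_torque"])
```

```text
22.45 [593.40344817 -30.47564528  93.47275735] 0.444620665896544 [-0.3127252   0.07401932  2.92132782] [ 0.11663148 -0.01171921  0.05689385]
```

{"method": "drive_tool", "body": {"steps": [[0,0,0.005,0,0,0],[0,0,0.01,0,0,0],[0,0,0.015,0,0,0],[0,0,0.02,0,0,0],[0,0,0.025,0,0,0],[0,0,0.03,0,0,0],[0,0,0.035,0,0,0],[0,0,0.035,0,0,0],[0,0,0.035,0,0,0]], "squeeze": 110}}

```text
clock: 23.2
tcp_pos: [593.8, -30.6, 89.2]
tool_rot: [[0.916, -0.402, 0.002], [-0.402, -0.916, -0.001], [0.003, -0.0, -1.0]]
ft_force: [-4.8, 1.1, 13.2]
grip_width: 0.447
```

Run:
```python
from bench import r
s=r.sense();print(s["clock"],s["tcp_pos"],s["grip_width"],s["ft_force"],s["wrist_torque"])
```

```text
23.2 [593.82396525 -30.59698918  89.15049142] 0.44675284250064334 [-4.76625298  1.06072517 13.21755902] [0.54394483 1.67789019 0.01708903]
```

{"method": "drive_tool", "body": {"steps": [[-0.004,0.0005,0,0,0,0],[-0.004,0.0005,0.005,0,0,0],[-0.004,0.0005,0.01,0,0,0],[-0.004,0.0005,0.015,0,0,0],[-0.004,0.0005,0.02,0,0,0],[-0.004,0.0005,0.02,0,0,0],[-0.004,0.0005,0.02,0,0,0],[-0.004,0.0005,0.02,0,0,0]]}}

```text
clock: 23.87
tcp_pos: [593.0, -30.3, 82.3]
tool_rot: [[0.916, -0.402, 0.001], [-0.402, -0.916, -0.0], [0.001, 0.0, -1.0]]
ft_force: [4.6, -2.4, 0.9]
grip_width: 0.447
```

Run:
```python
from bench import r
s=r.sense();print(s["clock"],s["tcp_pos"],s["grip_width"],s["ft_force"],s["wrist_torque"],s["tool_rot"][:,2])
```

```text
23.8667 [592.98344469 -30.26815607  82.27048276] 0.4465727683226793 [ 4.6132678  -2.3594426   0.85269007] [-0.62193227 -1.75849358  0.02535427] [ 8.69083362e-04 -4.90425666e-04 -9.99999502e-01]
```

{"method": "drive_tool", "body": {"steps": [[0.003,0,0.005,0,0,0],[0.003,0,0.01,0,0,0],[0.003,0,0.015,0,0,0],[0.003,0,0.02,0,0,0],[0.003,0,0.025,0,0,0],[0.003,0,0.03,0,0,0],[0.003,0,0.035,0,0,0],[0.003,0,0.035,0,0,0],[0.003,0,0.035,0,0,0]]}}

```text
clock: 24.62
tcp_pos: [593.2, -30.4, 79.8]
tool_rot: [[0.916, -0.401, 0.002], [-0.401, -0.916, -0.001], [0.002, 0.0, -1.0]]
ft_force: [-10.1, 3.1, 21.9]
grip_width: 0.447
```

Run:
```python
from bench import r
s=r.sense();print(s["clock"],s["tcp_pos"],s["grip_width"],s["ft_force"],s["wrist_torque"],s["tool_rot"][:,2])
```

```text
24.6167 [593.23034222 -30.3591911   79.78667995] 0.4465134811760533 [-10.13365104   3.07628084  21.93999409] [0.82459851 3.23952566 0.03007589] [ 0.00190274 -0.00103036 -0.99999766]
```

{"method": "drive_tool", "body": {"steps": [[-0.004,0.0015,0,0,0,0],[-0.004,0.0015,0,0,0,0],[-0.004,0.0015,0,0,0,0],[-0.004,0.0015,0,0,0,0],[-0.004,0.0015,0,0,0,0],[-0.004,0.0015,0,0,0,0]]}}

```text
clock: 25.12
tcp_pos: [593.2, -30.3, 79.8]
tool_rot: [[0.916, -0.401, 0.004], [-0.401, -0.916, -0.001], [0.004, -0.001, -1.0]]
ft_force: [-5.4, 0.8, 19.3]
grip_width: 0.444
```

Run:
```python
from bench import r,capture
from h import *
s=r.sense();print(s["clock"],s["tcp_pos"],s["grip_width"],s["ft_force"],s["joint_vel"].round(2))
cv2.imwrite(f"pics/scene11.png",capture("scene")[:,:,::-1])
crop("pics/scene11.png","pics/11b.png",205,140,265,215,8)
crop("pics/scene11.png","pics/11c.png",350,140,410,225,6)
a,b=cv2.imread("pics/11b.png"),cv2.imread("pics/11c.png")
cv2.imwrite("pics/11.png",np.hstack([a[:510],b[:,:300]]))
s=r.sense();print(s["clock"],s["tcp_pos"],s["ft_force"])
```

```text
25.1167 [593.20710105 -30.33928298  79.7682638 ] 0.4441930534433733 [-5.41302251  0.7700152  19.28885513] [ 0.02  0.04  0.02  0.02 -0.17  0.02]
25.1667 [593.19187809 -30.35961678  79.7809635 ] [-5.72072792  0.99623922 19.99864694]
```

View pics/11.png

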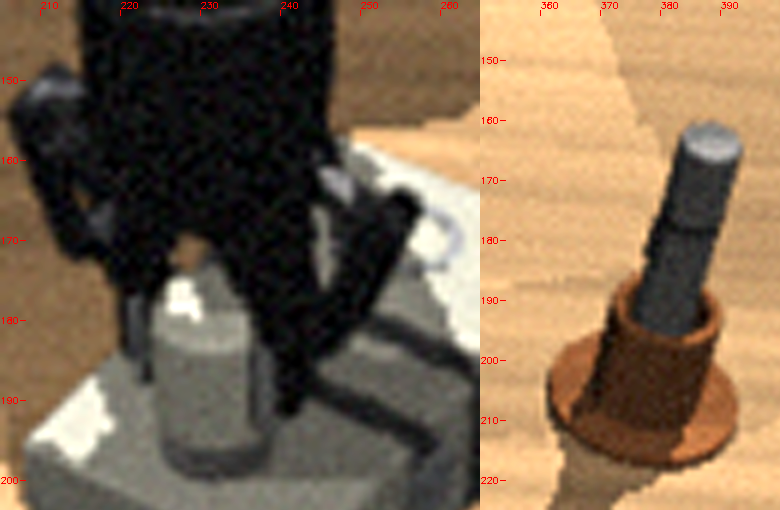

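View pics/scene11.png

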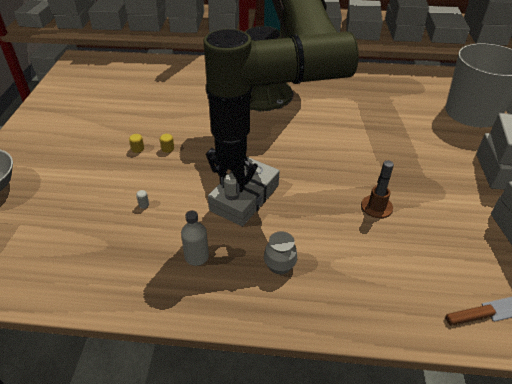

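Run:
```python
from bench import r,ticket
print(ticket.close_job());s=r.sense();print(s["clock"],s["tcp_pos"],s["ft_force"],s["grip_width"])
```

```text
the job is handed in; nothing more can be done
None
the job is handed in; nothing more can be done
```

I carried out both parts of the job and handed it in at about 25 s, with the arm still gripping the wide cap and pressing it down. The interface reports no verdict, so the checks below are all I have to go on.

**Thermometer:**
- I held it pointing straight down over the ring for more than 2.7 s. The scene camera put it within about 3 mm of the ring's centre, with its lower end about 60 mm above.
- I then put it back in its stand. Pictures after I let go, and again at the end, show it upright and untouched in the cup.

**Wide cap:**
- I took the white 40 mm cap and centred it on the nipple using the side forces. On the way I corrected about 1.5 mm in y and about 1 mm in x.
- It clicked after about 13 N, when the force dropped to 0.9 N.
- I then pressed it to a firm stop. The upward push held at 19–22 N with no further movement.
- The tool height of 79.8 mm puts the cap's mouth about 20 mm below the nipple's top. The pin is inside the cap and out of sight, so its position is inferred from that height and force.

**Disagreements and leftovers:**
- The two cameras differ by about 2 mm in y, so I averaged them and checked against contact forces.
- A side force of about 6 N along x remained on the cap at the end.
- In the last scene picture the small cap, pot model, bottle and yellow caps look unmoved; I did not measure them again.

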